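Take the spun tube from the angle rotor and hold it upright

ROBOT

A 7-joint arm with a two-finger parallel gripper is mounted at the origin on a cart in front of the work surface, level with it; the furniture and walls round the work are solid. World frame = base frame: x ahead of the robot, y to its left, z up, the work surface at z = 0. Lengths are in m, angles in rad, forces in N, time in s.
With the tool pointing down it reaches from about 0.4 to 0.875 m from the base axis. Payload 6.5 kg.
Tool frame: the origin (TCP) lies at the very end of the fingers, on their centre line; the grasp point (between the pads) lies 19 mm behind it (arm.tcp_to_grasp is the distance from the TCP to the grasp point, in m); z points along the fingers, y is the line along which they close (so a half turn about z gives the same grasp; the last joint's range is limited). The gripper opens to 85 mm and grips with 20 to 120 N. Pads are 22 mm wide; open, the fingers measure 114 mm over their backs; the gripper's body (76 mm by 85 mm) begins 54 mm behind the grasp point. The pads swing forward as they close: fully open they stand 13 mm farther back than shut.
Start: joints at [1.206, 0.536, -0.004, 1.538, 0.003, 1.067, -0.071], TCP at [0.191, -0.621, 0.203] pointing down, gripper open.
Joint ranges: [-2.7, 2.7], [-0.37, 2.16], [-1.27, 1.26], [0.24, 2.4], [-1.31, 4.45], [0.19, 1.91], [-2.76, 2.76]. Speed limits (rad/s): [2.39, 2.39, 3.14, 3.14, 3.14, 3.14, 3.14].

INTERFACE

Orientations are given as [roll, pitch, yaw] about the fixed x, y, z axes, in that order (R = Rz(yaw) Ry(pitch) Rx(roll)).
In Python, from plant import read_state, viewer, workorder, spot_in, arm gives the robot as it stands.
- The arm moves only by the tool servo_tool, never from a script. Its argument "series" is a list that holds one entry, the list of rows, each a list of 5 numbers: the closure, from -1 (fully open) to 1 (shut), then the shift along the world's x, y, z as a fraction of full scale, then the turn about the world's z as a fraction of full scale. A call has exactly 10 rows; each row is the pose to reach, as a shift and turn from the pose commanded when the call began; what a row does not reach only later rows make up. Full scale, the value 1, is 0.4 m for a shift and pi/2 rad for a turn. A row lasts 1/8 s, in which the tool goes at most 62.5 mm and 10.7 degrees, less where a joint would pass 70% of its speed; a pose out of reach is approached as far as the arm can. A call with a number of a shift or a turn outside -1 to 1 is refused whole. A call with a gripper value outside its range is refused whole. The fingers move at their own pace and stop on an object; "newtons" is the grip in N (left out, the last holds). Time passes only in rows, so rows that repeat a pose let the fingers close, or fill a call up. It gives the time, the measured TCP pose, the force, the opening and the grip force at its end, in the units of the state.
- read_state(): the state, without advancing time (a new reading comes with each control period).
- viewer.snapshot(name): name is "scene" or "top" or "wrist"; returns (picture, depth): 480x640x3 uint8, red, green, blue; 480x640 float32, m along the optical axis (not along the pixel's ray), 0 where there is no reading.
- viewer.camera_info(name): a dict with "fx", "fy", "cx", "cy" (pixels), "view" (4x4, takes a point from world to camera coordinates). Camera axes: x right, y down, z forward; pixel columns grow to the right and rows downward; lengths in m; the calibration is good to about 2 mm. A picture is of the moment at which its call begins: read the wrist's pose just before it. camera_info takes no time and is no camera call; for the wrist camera it gives the pose at the moment of the call.
- workorder.job_done(): hands the job in; it is judged then, once.
Trained networks look in the newest picture that a camera, given by its name, has taken for a name from the list of things; names that differ only in an ending like _2 or _b are one class to them, and where a whole thing is asked for, a point or a joint stands for the part that bears it (a point fixed in the world has none). Each returns a list of dicts, best first, with "score" (0 to 1); they miss things now and then, are a little off and sometimes report something else, mostly with a low value. They report only what shows in the picture. A call takes as long as a camera call.
- spot_in(camera, target): "xyz" ([x, y, z] in m, in world coordinates, good to about 4 mm: the middle of the surface that is visible of it).
The state is a dict: "time_s": time; "joint_pos": joint angles; "qvel": joint speeds; "joint_efforts": joint torques, N m; "ee_pos": TCP position; "orientation": TCP orientation; "force": force on the tool from outside, world axes, zero at the start; "moment": the same for the moment, N m; "finger_gap": finger opening in m; "grip_force": force on a finger pad.
Only numpy, scipy, OpenCV 4.12 (cv2) and the standard library are available. Lean on these libraries where they do the work, as an engineer would, in place of code of your own. Each camera call takes 0.05 s, during which the arm holds its last target. There are 200 camera calls.

TASK

The run is over and the centrifuge stands open. Draw the screw-capped sample tube out of its slanting sleeve in the rotor, turn it upright with the cap up, and finish still holding it in the gripper, steady, with its foot at least 5 cm above the centrifuge's rim. So as not to stir up the pellet, never tip it noticeably flatter than it lay in the rotor; leave the shorter, stoppered balance tube in its sleeve and the other things on the bench where they are.

Things in the scene. Friction and masses are not known exactly. Their poses are not given: they have to be found in the camera images.
- sample_tube: Loose clear tube with a wide ribbed screw cap, 90 mm long, body 15.6 mm thick, cap 18 mm thick on the top 12 mm; 11-22 g. Origin: centre of its foot; own z runs from foot to cap. Starts in a rotor sleeve, leaning 45 degrees, foot low and outward; about 40 mm (cap included) stands out. Slides freely along the sleeve (1.2 mm play) and clears it after 50 mm along its own axis. Cap is fixed.
- balance_tube: Loose balance tube in the sleeve across the hub, leaning the other way: clear, 70 mm long, 15.6 mm thick, with a tapered dark rubber stopper no wider than the tube; about 20 mm stands out. Origin at its foot, own z towards the stopper. Stays there.
- rotor: Metal cone with 4 steel sleeves (22 mm outside, 53 mm long) leaning 45 degrees, mouths inward and up. Turns easily about its upright axis, and may turn. Origin on the axis, 40 mm above bench; own +x points out to the sample tube's sleeve, within 120 degrees of straight away from the robot. Mouth centres: 41.5 mm from the axis, 91.5 mm above bench; hub nut tops out at 95 mm.
- centrifuge: White bench centrifuge, fixed, 290 mm deep (x), 215 wide (y), rim 75 mm above bench; round bowl, 184 mm wide, centred on the rotor axis 20 mm behind the origin (own +x). Origin on the bench under its middle; own x points from panel to hinges, away from the robot within 0.2 rad. Open lid stands at the back, 90 mm or more behind the rotor axis, up to 0.28 m high. Panel dial 11 mm high.
- rack: Empty two-deck tube rack, 52 x 186 x 56 mm (x, y, z as its own axes), fixed, beside the centrifuge at the right edge of the bench. Origin under its middle. Bystander.
- timer: Small white bench timer, 64 x 60 x 20 mm, loose, at the front of the bench, left, before the tall black computer case (fixed, 0.32 m high, x 0.44 to 0.88 m, y from about 0.17 m leftwards) that stands left of the centrifuge: keep the wrist clear of it. Origin under its middle. Bystander.
- vial: Small clear vial with a white ribbed screw cap, 25 mm in diameter, 48 mm high, loose, at the front left beside the timer. Origin under its middle. Bystander.
- carton: Small white carton, 55 x 90 x 60 mm, loose, at the front right corner of the bench. Origin under its middle. Bystander.
- sample_seat (a point): Point on the rotor at the floor of the sample tube's sleeve, on the sleeve's axis, where the foot of the tube rests.
- balance_seat (a point): Point on the rotor at the floor of the balance tube's sleeve, on the sleeve's axis.

How it is judged:
By the outcome, as a careful person would: the job done as asked, in the order asked, and still so for the second after the job is handed in, while the arm keeps its last pose, push and grip.
It also fails if it takes over 32 s, if anything falls off the work surface, if the arm or the gripper's body presses on something with over 40 N, if the wrist force passes 120 N, or if a joint passes its speed limit or range.

## Working session

There is one attempt and no reset: what is moved stays moved. The work goes in short steps, Python scripts to look and compute and a tool call to move; the robot and the scene stay as the last step left them, time stands still between calls to the robot, and variables do not carry over. Pictures are saved under pics/ and viewed, at most 13 in all, crops included, and the job is handed in when it is done.

Besides the shell and the picture viewer there is one more tool, called after "Emit:" as name([rows], argument=value, ...), one row to a line, values as JSON. servo_tool: Moves the arm, as the interface text tells. Shift numbers are shares of 0.4 m and turn numbers shares of pi/2 rad, none past 1 either way. Its arguments: {"type":"object","properties":{"series":{"type":"array","items":{"type":"array","items":{"type":"array","items":{"type":"number"}}}},"newtons":{"type":"number"}},"required":["series"]}

```bash
mkdir -p pics
cat > h.py <<'E'
import numpy as np, cv2
from plant import read_state, viewer, workorder, spot_in, arm
def snap(n,f=None,crop=None):
    p,d=viewer.snapshot(n)
    if f:
        q=p[...,::-1]
        if crop: x0,y0,x1,y1=crop; q=cv2.resize(q[y0:y1,x0:x1],None,fx=3,fy=3) if x1-x0<=200 else cv2.resize(q[y0:y1,x0:x1],None,fx=2,fy=2)
        cv2.imwrite('pics/'+f,q)
    return p,d,viewer.camera_info(n)
def cloud(d,c):
    v,u=np.mgrid[:480,:640]; P=np.stack([(u-c['cx'])/c['fx']*d,(v-c['cy'])/c['fy']*d,d],-1)
    T=np.linalg.inv(np.array(c['view'])); return P@T[:3,:3].T+T[:3,3]
def proj(X,c):
    V=np.array(c['view']); q=V[:3,:3]@np.array(X)+V[:3,3]
    return np.round([c['fx']*q[0]/q[2]+c['cx'],c['fy']*q[1]/q[2]+c['cy']],1)
E
python3 - <<'E'
from h import *
s=read_state(); print(s['time_s'],s['ee_pos'],s['orientation'],s['finger_gap'])
p,d,c=snap('top','top1.png'); 
for t in ['sample_tube','balance_tube','rotor','centrifuge','sample_seat']:
    for r in spot_in('top',t)[:2]: print(t,np.round(r['xyz'],4),r['score'],proj(r['xyz'],c))
p,d,c=snap('scene','sc1.png')
for t in ['sample_tube','balance_tube','rotor']:
    for r in spot_in('scene',t)[:2]: print(t,np.round(r['xyz'],4),r['score'],proj(r['xyz'],c))
E
```

```text
0.0 [ 0.19109718 -0.62056387  0.20259513] [-3.13983567e+00  1.51983362e-04  2.98824266e-01] 0.08549318493834412
sample_tube [ 0.5513 -0.1014  0.1118] 0.44 [381.2 250.6]
balance_tube [ 0.5737 -0.0445  0.1021] 0.51 [350.8 239.3]
rotor [ 0.5589 -0.0735  0.0773] 0.88 [364.3 247.6]
centrifuge [ 0.6433 -0.0805  0.0763] 0.78 [367.2 205.2]
centrifuge [0.4089 0.2328 0.0148] 0.34 [212.4 322.7]
sample_seat [ 0.5596 -0.075   0.0743] 0.86 [364.8 247.3]
sample_seat [ 0.5712 -0.0473  0.0977] 0.19 [352.  240.7]
sample_tube [ 0.5528 -0.0976  0.1066] 0.49 [389.8 215.1]
balance_tube [ 0.5708 -0.0399  0.0951] 0.52 [362.8 224.9]
rotor [ 0.537  -0.0562  0.0772] 0.96 [380.4 236.5]
```

View pics/top1.png

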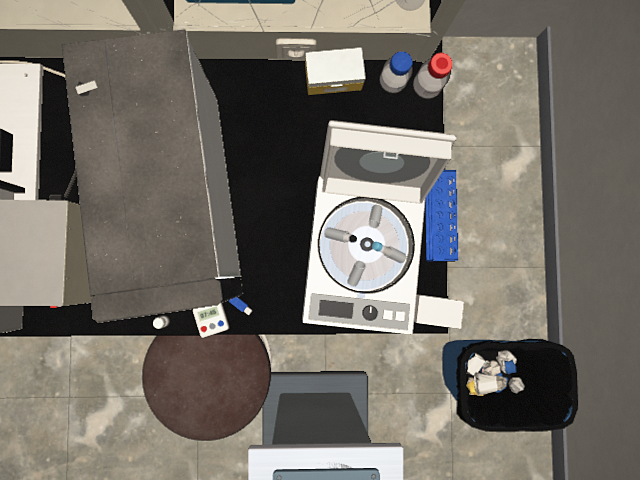

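View pics/sc1.png

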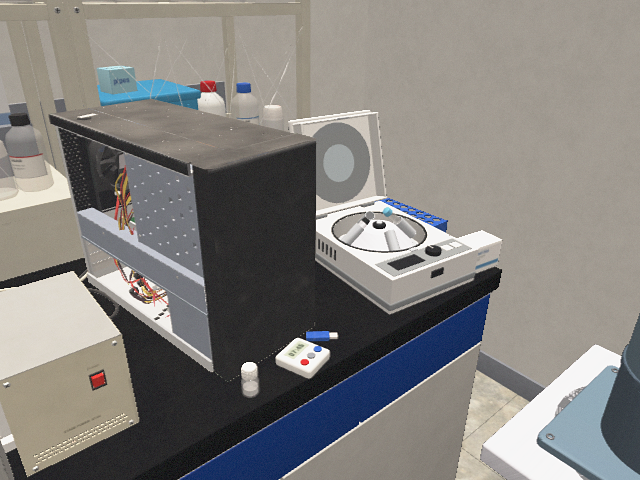

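Emit:
servo_tool([
  [[-0.3,0.06,0.1,0.05,0.06],[-0.3,0.14,0.22,0.1,0.12],[-0.3,0.22,0.34,0.15,0.18],[-0.3,0.3,0.46,0.2,0.26],[-0.3,0.38,0.58,0.2,0.34],[-0.3,0.46,0.7,0.2,0.42],[-0.3,0.54,0.82,0.2,0.5],[-0.3,0.62,0.92,0.2,0.58],[-0.3,0.7,1.0,0.2,0.58],[-0.3,0.7,1.0,0.2,0.58]],
], newtons=20)

```text
time_s: 1.75
ee_pos: [0.4738, -0.2175, 0.2838]
orientation: [3.14, -0.002, 1.217]
force: [-0.8, -0.2, -0.5]
finger_gap: 0.0556
grip_force: 0.0
```

Run:
```python
from h import *
s=read_state(); print(s['ee_pos'])
p,d,c=snap('wrist','w1.png')
V=np.linalg.inv(c['view']); print(V.round(3).tolist())
for X in [(.553,-.1,.112),(.559,-.075,.095)]: print(proj(X,c))
for t in ['sample_tube','balance_tube','rotor']:
    for r in spot_in('wrist',t)[:2]: print(t,np.round(r['xyz'],4),r['score'],proj(r['xyz'],c))
```

```text
[ 0.473802   -0.21748198  0.28378978]
[[0.937, -0.338, -0.091, 0.496], [-0.35, -0.904, -0.248, -0.158], [0.002, 0.264, -0.965, 0.454], [0.0, 0.0, 0.0, 1.0]]
[354.7  57.8]
[350.1  31. ]
sample_tube [ 0.5542 -0.1019  0.1142] 0.56 [357.   58.9]
rotor [ 0.5482 -0.0855  0.0822] 0.73 [341.7  51.4]
```

View pics/w1.png

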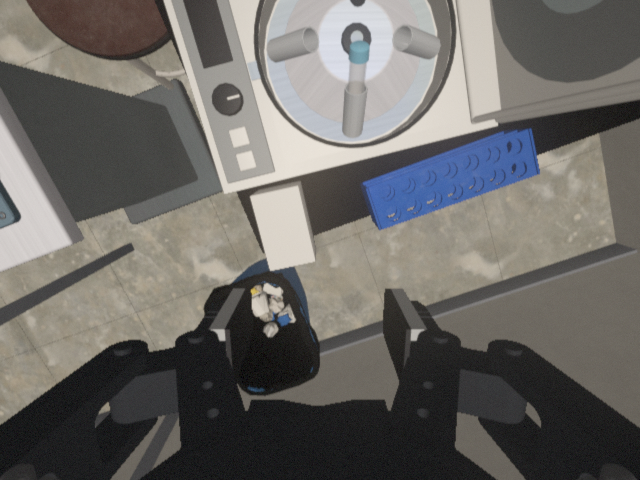

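Emit:
servo_tool([
  [[-0.3,0.05,0.06,0,0],[-0.3,0.1,0.12,0,0],[-0.3,0.13,0.15,0,0],[-0.3,0.14,0.16,0,0],[-0.3,0.14,0.16,0,0],[-0.3,0.14,0.16,0,0],[-0.3,0.14,0.16,0,0],[-0.3,0.14,0.16,0,0],[-0.3,0.14,0.16,0,0],[-0.3,0.14,0.16,0,0]],
])

```text
time_s: 3.2
ee_pos: [0.5273, -0.1572, 0.2835]
orientation: [3.142, 0.0, 1.21]
force: [0.2, -0.2, 0.4]
finger_gap: 0.0554
grip_force: 0.0
```

Run:
```python
from h import *
s=read_state(); print(s['ee_pos'],s['orientation'])
p,d,c=snap('wrist','w2.png',(200,20,520,260)); P=cloud(d,c); np.savez('w2.npz',p=p,d=d,P=P,view=c['view'],k=[c['fx'],c['fy'],c['cx'],c['cy']])
print(proj((.559,-.075,.095),c))
for t in ['sample_tube','balance_tube','rotor']:
    for r in spot_in('wrist',t)[:2]: print(t,np.round(r['xyz'],4),r['score'],proj(r['xyz'],c))
h=cv2.cvtColor(p,cv2.COLOR_RGB2HSV); m=(h[...,0]>85)&(h[...,0]<112)&(h[...,1]>90)&(P[...,2]>.09)&(P[...,2]<.14)
print(m.sum(), np.argwhere(m).min(0),np.argwhere(m).max(0)); Q=P[m]; print(Q.mean(0),Q.min(0),Q.max(0))
# things above cone top: z>0.088 near the rotor
near=(np.hypot(P[...,0]-.559,P[...,1]+.075)<.09)
for z0,z1 in [(.093,.099),(.099,.106),(.106,.112)]:
    q=P[near&(P[...,2]>z0)&(P[...,2]<z1)]; print(z0,len(q),q.mean(0).round(4))
```

```text
[ 0.52733496 -0.15719671  0.28351662] [3.14155962e+00 6.07070241e-06 1.20987218e+00]
[316.7 122.4]
sample_tube [ 0.5543 -0.0977  0.1178] 0.89 [320.7 147.3]
balance_tube [ 0.574  -0.0475  0.1014] 0.91 [321.4  86.3]
rotor [ 0.5607 -0.0775  0.0786] 0.75 [319.2 125.2]
rotor [ 0.5739 -0.0453  0.1079] 0.61 [320.6  82.7]Traceback (most recent call last):
  File "<stdin>", line 8, in <module>
    return umr_minimum(a, axis, None, out, keepdims, initial, where)
ValueError: zero-size array to reduction operation minimum which has no identity
```

View pics/w2.png

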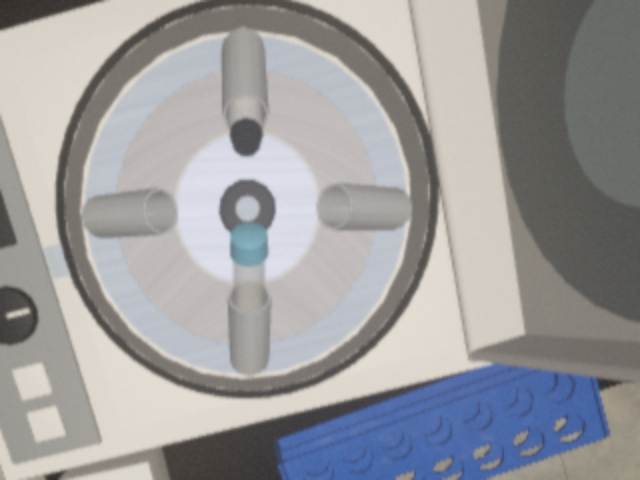

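Run:
```python
import numpy as np,cv2
z=np.load('w2.npz'); p,P=z['p'],z['P']; T=np.linalg.inv(z['view']); fx,fy,cx,cy=z['k']
def bp(u,v,h):
    r=T[:3,:3]@[(u-cx)/fx,(v-cy)/fy,1]; return (T[:3,3]+r*(h-T[2,3])/r[2])[:2].round(4)
print('hub',bp(323.5,124,.095))
h=cv2.cvtColor(p,cv2.COLOR_RGB2HSV); print(h[142,324],P[142,324],P[124,324],P[88,323])
m=np.zeros((480,640),bool); m[125:160,310:340]=True
m&=(abs(h[...,0].astype(int)-96)<10)&(h[...,1]>70); Q=P[m]; print(m.sum(),Q.mean(0).round(4),np.percentile(Q,[3,97],axis=0).round(4))
a=bp(321.5,35,.06); b=bp(325,206.5,.06); print(a,b,np.degrees(np.arctan2(*(b-a)[::-1])))
c=bp(242,127,.06);d=bp(404.5,124,.06);print((a+b)/2,(c+d)/2,np.degrees(np.arctan2(*(d-c)[::-1])))
# bowl circle from depth: rim points z>.072
g=((P[...,2]>.071)&(P[...,2]<.08)).astype(np.uint8)
ang=np.radians(np.arange(0,360,4)); pts=[]
for t in ang:
    for r in np.arange(82,110,.5):
        u=323+r*np.cos(t); v=119+r*np.sin(t)
        if g[int(round(v)),int(round(u))]: pts.append(P[int(round(v)),int(round(u)),:2]); break
pts=np.array(pts); A=np.c_[2*pts,np.ones(len(pts))]
for _ in range(4):
    s=np.linalg.lstsq(A,(pts**2).sum(1),rcond=None)[0]; R=np.sqrt(s[2]+s[0]**2+s[1]**2)
    e=np.hypot(*(pts-s[:2]).T)-R; k=abs(e)<max(.002,2*np.median(abs(e))); pts,A=pts[k],A[k]
print('bowl',s[:2],R,len(pts))
```

```text
hub [ 0.5645 -0.0786]
[ 97  73 191] [ 0.55860496 -0.0943985   0.12465346] [ 0.5650711  -0.07872218  0.09290783] [ 0.57432864 -0.05033971  0.10881214]
296 [ 0.5587 -0.0942  0.1206] [[ 0.5516 -0.1019  0.1167]
 [ 0.5659 -0.0865  0.1243]]
[0.5931 0.002 ] [ 0.5369 -0.1596] -109.17625765237229
[ 0.565  -0.0788] [ 0.56495 -0.07835] -19.66510231063649
bowl [ 0.56460434 -0.07808686] 0.09189701081886296 90
```

Emit:
servo_tool([
  [[0.06,0.04,0.08,-0.05,0.014],[0.06,0.08,0.155,-0.13,0.014],[0.06,0.08,0.155,-0.22,0.014],[0.06,0.08,0.155,-0.3,0.014],[0.06,0.08,0.155,-0.37,0.014],[0.06,0.08,0.155,-0.41,0.014],[0.06,0.08,0.155,-0.44,0.014],[0.06,0.08,0.155,-0.4625,0.014],[0.06,0.08,0.155,-0.4625,0.014],[0.06,0.08,0.155,-0.4625,0.014]],
])

```text
time_s: 4.65
ee_pos: [0.5599, -0.0953, 0.0992]
orientation: [3.14, -0.0, 1.232]
force: [-0.5, 0.5, 0.1]
finger_gap: 0.0402
grip_force: 0.0
```

Run:
```python
from h import *
s=read_state(); print(s['ee_pos'],s['orientation'],s['force'])
p,d,c=snap('wrist','w3.png',(160,180,480,420))
```

```text
[ 0.55990162 -0.09526715  0.09915323] [ 3.14040557e+00 -1.50804854e-04  1.23183631e+00] [-0.45390748  0.46120847  0.06774062]
```

View pics/w3.png

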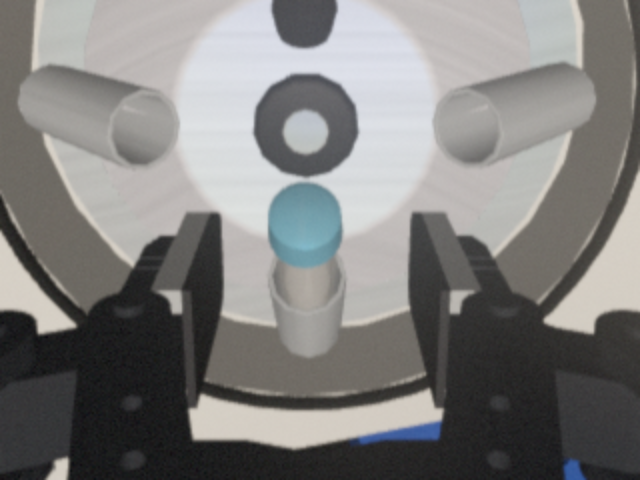

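Run:
```python
from h import *
c=viewer.camera_info('wrist')
f=lambda X:(proj(X,c)-[160,180])*2
u=np.array([np.cos(1.232),np.sin(1.232)]); n=np.array([-u[1],u[0]]); T=np.array([.5599,-.0953])
print('TCP',f([*T,.0992]),'grasp',f([*T,.1182]))
for s in(1,-1):
  for a in (.011,-.011): print('tipcorner',f([*(T+s*.020*n+a*u),.1012]))
A=np.array([.5647,-.0785]); o=-u
for r,z in [(.0175,.1155),(.0415-.028,.0915+.028),(.0415,.0915)]: print(r,f([*(A+o*r),z]))
print('hub',f([*A,.095]))
```

```text
TCP [310.8 202. ] grasp [310.4 232.4]
tipcorner [230.2 163.6]
tipcorner [233. 245.]
tipcorner [391.  163.6]
tipcorner [388.6 245. ]
0.0175 [306. 228.]
0.013500000000000002 [305.8 218.6]
0.0415 [307.  273.8]
hub [306.6 132. ]
```

Run:
```python
from h import *
s=read_state(); p,d,c=snap('wrist'); P=cloud(d,c)
u=np.array([np.cos(1.232),np.sin(1.232)]); n=np.array([-u[1],u[0]]); T=np.array(s['ee_pos'])
Q=P-T; L=np.stack([Q[...,:2]@u,Q[...,:2]@n,Q[...,2]],-1)
for x,y in [(215,216),(190,216),(200,250),(215,280),(200,300),(215,300),(190,380),(418,216),(440,216),(430,300),(445,380),(305,212),(305,250)]:
    v,w=180+y//2,160+x//2; print((x,y),(L[v,w]*1000).round(1))
```

```text
(215, 216) [11.7 19.3 37.5]
(190, 216) [11.6 24.1 37.3]
(200, 250) [11.6 19.7 53.2]
(215, 280) [ 0.1 19.1 42.5]
(200, 300) [ 4.9 19.1 59.2]
(215, 300) [-4.2 19.2 42.7]
(190, 380) [-5.6 20.  67. ]
(418, 216) [ 11.2 -21.8  36.6]
(440, 216) [ 11.1 -26.3  36.3]
(430, 300) [  4.9 -20.9  59.2]
(445, 380) [ -5.9 -22.6  66.6]
(305, 212) [ 5.9  1.5 21.2]
(305, 250) [-2.2  1.5 23.9]
```

Run:
```python
from h import *
s=read_state(); p,d,c=snap('scene','sc2.png',(300,140,460,260)); P=cloud(d,c); T=np.array(s['ee_pos'])
for z in (.0992,.1182,.137): print(z,(proj([*T[:2],z],c)-[300,140])*3)
u=np.array([np.cos(1.232),np.sin(1.232)]); n=np.array([-u[1],u[0]])
Q=P-T; L=np.stack([Q[...,:2]@u,Q[...,:2]@n,Q[...,2]],-1)
m=(abs(L[...,0])<.014)&(abs(L[...,1])<.04)&(abs(L[...,1])>.016)&(L[...,2]>-.01)&(L[...,2]<.08)
h,e=np.histogram(L[m][:,2],bins=18,range=(-.01,.08)); print(h)
```

```text
0.0992 [258.6 232.8]
0.1182 [260.7 206.7]
0.137 [262.5 180.6]
[ 3  0  0  0  0  0  0  3 39 46 54 49 57 59 56 49 36 40]
```

View pics/sc2.png

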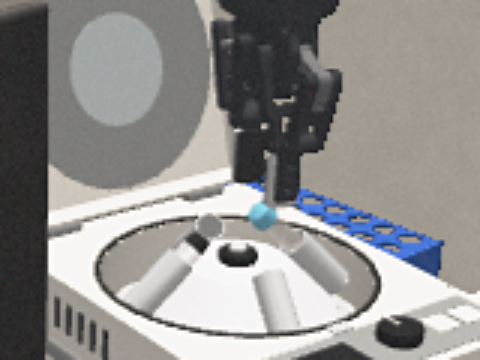

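Emit:
servo_tool([
  [[0.06,-0.005,0.002,-0.015,0],[0.06,-0.005,0.002,-0.03,0],[0.06,-0.005,0.002,-0.045,0],[0.06,-0.005,0.002,-0.06,0],[0.39,-0.005,0.002,-0.06,0],[0.39,-0.005,0.002,-0.06,0],[0.39,-0.005,0.002,-0.06,0],[0.39,-0.005,0.002,-0.06,0],[0.39,-0.005,0.002,-0.06,0],[0.39,-0.005,0.002,-0.06,0]],
])

```text
time_s: 6.05
ee_pos: [0.5574, -0.0944, 0.0746]
orientation: [3.142, 0.0, 1.232]
force: [-0.7, -0.2, -0.4]
finger_gap: 0.0262
grip_force: 0.0
```

Run:
```python
from h import *
s=read_state(); p,d,c=snap('wrist','w4.png',(160,180,480,420)); P=cloud(d,c)
u=np.array([np.cos(1.232),np.sin(1.232)]); n=np.array([-u[1],u[0]]); T=np.array(s['ee_pos']);print(T,s['force'],s['finger_gap'])
Q=P-T; L=np.stack([Q[...,:2]@u,Q[...,:2]@n,Q[...,2]],-1)
for sg in(1,-1):
    m=(abs(L[...,0])<.013)&(sg*L[...,1]>.012)&(sg*L[...,1]<.018)&(L[...,2]>0)&(L[...,2]<.09)
    q=L[m]*1000; print(sg,len(q),np.percentile(q,[1,5,50],axis=0).round(1))
p,d,c=snap('scene'); P=cloud(d,c); Q=P-T; L=np.stack([Q[...,:2]@u,Q[...,:2]@n,Q[...,2]],-1)
m=(abs(L[...,0])<.014)&(abs(L[...,1])<.035)&(abs(L[...,1])>.01)&(L[...,2]>-.01)&(L[...,2]<.08)
print(np.histogram(L[m][:,2],bins=18,range=(-.01,.08))[0])
```

```text
[ 0.55735606 -0.09440423  0.07455074] [-0.65043174 -0.20895523 -0.41482961] 0.026161710497625234
1 2274 [[-10.5  12.    8.5]
 [ -7.5  12.    9.1]
 [ 11.   13.8  63.3]]
-1 2265 [[-11.2 -17.9   8.5]
 [ -9.  -17.6   9. ]
 [  6.3 -15.   58.4]]
[ 0  2  9 54 18  2  0  8 27 32 39 43 49 49 47 31 34 39]
```

View pics/w4.png

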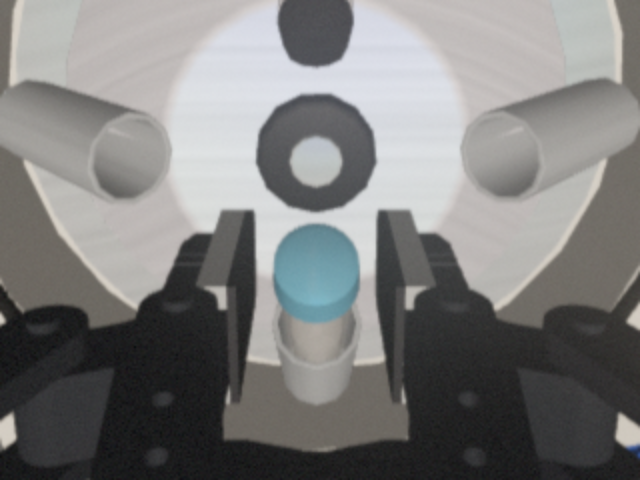

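Emit:
servo_tool([
  [[0.6,0,0,-0.004,0],[0.7,0,0,-0.004,0],[0.8,0,0,-0.004,0],[0.8,0,0,-0.004,0],[0.8,0,0,-0.004,0],[0.8,0,0,-0.004,0],[0.8,0,0,-0.004,0],[0.8,0,0,-0.004,0],[0.8,0,0,-0.004,0],[0.8,0,0,-0.004,0]],
], newtons=25)

```text
time_s: 7.4
ee_pos: [0.5579, -0.094, 0.0733]
orientation: [3.141, -0.001, 1.232]
force: [-0.1, 2.0, 5.2]
finger_gap: 0.0168
grip_force: 24.3
```

Emit:
servo_tool([
  [[0.8,0.003,0.009,0.0095,0],[0.8,0.006,0.018,0.019,0],[0.8,0.009,0.0265,0.028,0],[0.8,0.0125,0.0355,0.0375,0],[0.8,0.0155,0.044,0.0465,0],[0.8,0.0185,0.0525,0.0555,0],[0.8,0.0215,0.061,0.065,0],[0.8,0.0245,0.07,0.074,0],[0.8,0.0275,0.078,0.083,0],[0.8,0.0275,0.078,0.083,0]],
])

```text
time_s: 8.65
ee_pos: [0.5687, -0.0627, 0.1065]
orientation: [3.141, -0.0, 1.232]
force: [-0.8, 0.1, -0.1]
finger_gap: 0.0168
grip_force: 24.4
```

Run:
```python
from h import *
s=read_state(); print(s['ee_pos'],s['finger_gap'],s['moment'])
p,d,c=snap('wrist','w5.png',(160,180,480,420))
p,d,c2=snap('scene','sc5.png',(300,140,460,260))
a=cv2.imread('pics/w5.png');b=cv2.imread('pics/sc5.png');b=cv2.resize(b,(400,300));a=cv2.resize(a,(400,300))
cv2.imwrite('pics/m5.png',np.hstack([a,b]))
```

```text
[ 0.56871737 -0.0627349   0.10645734] 0.016796797057635874 [-0.03386235  0.04232263 -0.00392375]
```

View pics/m5.png

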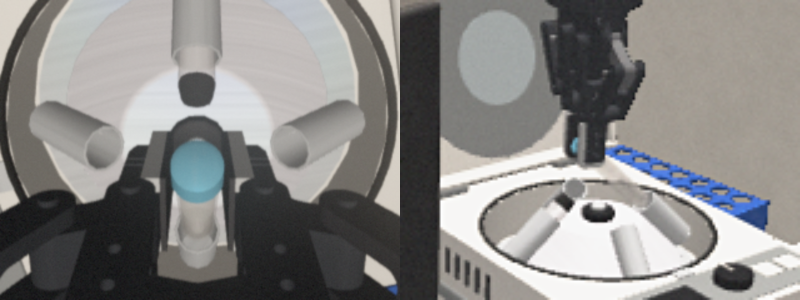

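Emit:
servo_tool([
  [[0.8,-0.001,-0.0025,-0.0005,0],[0.8,-0.005,-0.0135,0.0125,0],[0.8,-0.009,-0.0255,0.0245,0],[0.8,-0.0135,-0.0385,0.035,0],[0.8,-0.0185,-0.0525,0.045,0],[0.8,-0.0235,-0.067,0.053,0],[0.8,-0.029,-0.0825,0.06,0],[0.8,-0.0345,-0.098,0.0655,0],[0.8,-0.04,-0.114,0.0695,0],[0.8,-0.04,-0.114,0.0695,0]],
], newtons=20)

```text
time_s: 10.0
ee_pos: [0.5523, -0.1097, 0.134]
orientation: [3.141, 0.0, 1.231]
force: [1.6, 0.4, -0.8]
finger_gap: 0.0165
grip_force: 24.4
```

Run:
```python
from h import *
s=read_state(); print(s['ee_pos'],s['finger_gap'],s['moment'])
p,d,c=snap('wrist','w6.png',(160,180,480,420))
p,d,c2=snap('scene','sc6.png',(300,140,460,260))
a=cv2.imread('pics/w6.png');b=cv2.imread('pics/sc6.png');b=cv2.resize(b,(400,300));a=cv2.resize(a,(400,300))
cv2.imwrite('pics/m6.png',np.hstack([a,b]))
```

```text
[ 0.55227856 -0.10966689  0.13400333] 0.016521744382709334 [ 0.34208912 -0.2028074   0.00581029]
```

View pics/m6.png

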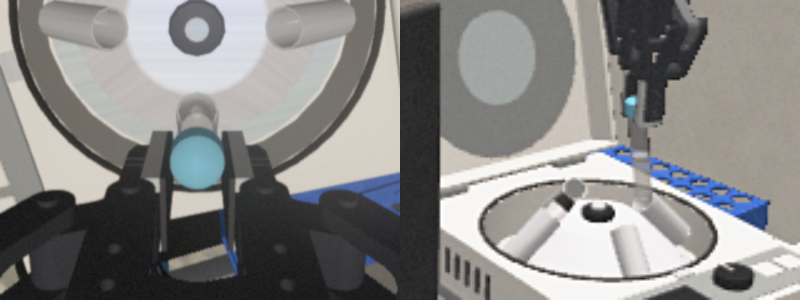

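Emit:
servo_tool([
  [[0.8,-0.0035,-0.01,0.0015,0],[0.8,-0.006,-0.017,0.0025,0],[0.8,-0.007,-0.02,0.0025,0],[0.8,-0.007,-0.02,0.0025,0],[0.8,-0.007,-0.02,0.01,0],[0.8,-0.007,-0.02,0.03,0],[0.8,-0.007,-0.02,0.07,0],[0.8,-0.007,-0.02,0.11,0],[0.8,-0.007,-0.02,0.14,0],[0.8,-0.007,-0.02,0.14,0]],
])

```text
time_s: 11.35
ee_pos: [0.5504, -0.117, 0.1913]
orientation: [3.139, -0.0, 1.232]
force: [0.4, -0.5, -0.9]
finger_gap: 0.0168
grip_force: 24.5
```

Run:
```python
from h import *
s=read_state(); print(s['ee_pos'],s['finger_gap'],s['force'],s['moment'])
p,d,c=snap('wrist','w7.png',(160,180,480,420)); Pw=cloud(d,c)
hh=cv2.cvtColor(p,cv2.COLOR_RGB2HSV); m=np.zeros((480,640),bool); m[200:320,270:370]=1
m&=(abs(hh[...,0].astype(int)-96)<10)&(hh[...,1]>60); Q=Pw[m]; zt=np.percentile(Q[:,2],90); Q=Q[abs(Q[:,2]-zt)<.006]
cen=np.median(Q,0); U,S,Vt=np.linalg.svd(Q-cen); print('cap',len(Q),cen.round(4),'normal',Vt[2].round(3))
p,d,c2=snap('scene','sc7.png',(340,100,500,220)); P=cloud(d,c2)
print('exp foot px',(proj([*s['ee_pos'][:2],s['ee_pos'][2]+.042-.084],c2)-[340,100])*3)
T=np.array(s['ee_pos']); m=(np.hypot(P[...,0]-T[0],P[...,1]-T[1])<.03)&(P[...,2]<T[2]+.02)&(P[...,2]>T[2]-.06)
q=P[m]; print(len(q))
for z in np.arange(-.055,.02,.01):
    k=q[abs(q[:,2]-T[2]-z)<.005]; print(round(z,3),len(k),(k.mean(0)-T).round(4) if len(k) else '')
```

```text
[ 0.5503602  -0.11699302  0.19129196] 0.016821117779416764 [ 0.37847495 -0.51884012 -0.90838885] [-0.0191586  -0.02358452 -0.01380456]
cap 1318 [ 0.5539 -0.1086  0.2373] normal [0.063 0.233 0.97 ]
exp foot px [176.7 279.9]
221
-0.055 0 
-0.045 2 [-0.003  -0.0027 -0.0412]
-0.035 29 [-0.0062  0.0006 -0.0343]
-0.025 37 [-0.0066  0.002  -0.025 ]
-0.015 38 [-0.0054  0.0027 -0.0153]
-0.005 38 [-0.0048  0.0054 -0.0051]
0.005 39 [-0.0047  0.0064  0.0052]
0.015 38 [-0.0044  0.0077  0.015 ]
```

View pics/sc7.png

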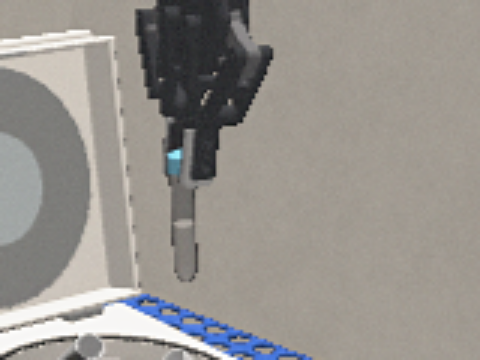

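Emit:
servo_tool([
  [[0.8,0.004,0.012,0,0],[0.8,0.004,0.012,-0.06,0],[0.8,0.004,0.012,-0.12,0],[0.8,0.004,0.012,-0.14,0],[0.8,0.004,0.012,-0.14,0],[0.8,0,0,-0.14,0],[0.8,-0.005,-0.014,-0.14,0],[0.8,-0.009,-0.026,-0.14,0],[0.8,-0.0125,-0.0355,-0.14,0],[0.8,-0.0125,-0.0355,-0.14,0]],
])

```text
time_s: 12.7
ee_pos: [0.5446, -0.1315, 0.1341]
orientation: [3.141, 0.0, 1.231]
force: [1.0, 0.8, 1.2]
finger_gap: 0.0168
grip_force: 25.3
```

```bash
cat > tilt.py <<'E'
from h import *
s=read_state(); print(s['time_s'],s['ee_pos'],s['finger_gap'],s['force'],s['moment'])
p,d,c2=snap('scene'); P=cloud(d,c2)
T=np.array(s['ee_pos']); m=(np.hypot(P[...,0]-T[0],P[...,1]-T[1])<.025)&(P[...,2]<T[2]+.018)&(P[...,2]>T[2]-.038)
q=P[m]; A=np.c_[q[:,2]-T[2],np.ones(len(q))]; f=np.linalg.lstsq(A,q[:,:2],rcond=None)[0]; e=np.hypot(*(q[:,:2]-A@f).T)
k=e<.012; f=np.linalg.lstsq(A[k],q[k,:2],rcond=None)[0]
print(len(q),k.sum(),'tilt deg x,y',np.degrees(np.arctan(f[0])).round(1),'inward',np.degrees(f[0]@[.332,.943]).round(1),'side',np.degrees(f[0]@[-.943,.332]).round(1), 'foot z lo',q[:,2].min())
E
python3 tilt.py
```

```text
12.7 [ 0.54459774 -0.1315342   0.13406702] 0.01676631352035884 [1.03115294 0.83678927 1.23873892] [ 0.37272964 -0.19109008 -0.02505956]
193 193 tilt deg x,y [-0.8 -4.4] inward -4.4 side -0.7 foot z lo 0.0962445981547152
```

Emit:
servo_tool([
  [[0.8,0,0,0.02,0],[0.8,0,0,0.05,0],[0.8,0,0,0.09,0],[0.8,0,0,0.13,0],[0.8,0,0,0.16,0],[0.8,0,0,0.16,0],[0.8,0,0,0.16,0],[0.8,0,0,0.16,0],[0.8,0,0,0.16,0],[0.8,0,0,0.16,0]],
])

```text
time_s: 14.0
ee_pos: [0.5444, -0.1309, 0.1977]
orientation: [-3.141, -0.0, 1.232]
force: [0.6, 0.5, -0.3]
finger_gap: 0.0169
grip_force: 25.2
```

```bash
python3 tilt.py
python3 - <<'E'
from h import *
p,d,c2=snap('scene','sc8.png',(340,60,540,210)); T=np.array(read_state()['ee_pos'])
# body edges in image vs projected vertical
v=proj([*T[:2],T[2]+.02],c2)-proj([*T[:2],T[2]-.03],c2); print('vertical px dir',v, proj(T,c2))
E
```

```text
14.0 [ 0.54443676 -0.1309069   0.19765409] 0.01685397034710411 [ 0.63185574  0.49560176 -0.26384596] [ 0.03831504 -0.05024597  0.03894561]
216 216 tilt deg x,y [-1.1 -1.8] inward -2.1 side 0.4 foot z lo 0.1600095342891723
vertical px dir [  2.3 -24.5] [408.  169.2]
```

View pics/sc8.png

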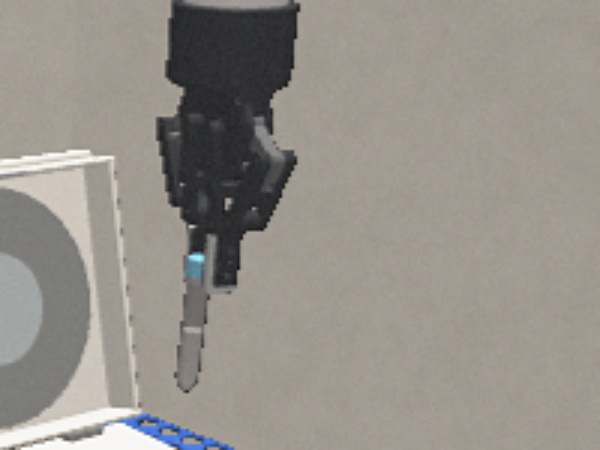

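```bash
python3 tilt.py
python3 - <<'E'
from h import *
p,d,c=snap('scene'); P=cloud(d,c); T=np.array(read_state()['ee_pos'])
m=(np.hypot(P[...,0]-T[0],P[...,1]-T[1])<.025)&(P[...,2]<T[2]+.015)&(P[...,2]>T[2]-.032)
v,u=np.nonzero(m); rows=np.unique(v); cu=np.array([u[v==r].mean() for r in rows])
k=np.polyfit(rows,cu,1)[0]; B=P[m].mean(0)
w=proj(B+[0,0,.03],c)-proj(B-[0,0,.03],c)
print('tube du/dv',k,'vertical',w[0]/w[1],'diff deg',np.degrees(np.arctan(k)-np.arctan(w[0]/w[1])))
V=np.array(c['view']); print('cam right axis',V[0,:3].round(2))
E
```

```text
14.1 [ 0.54451324 -0.13093129  0.1977841 ] 0.016631745321165577 [ 0.70164254 -0.38817917 -1.14078669] [ 0.01292718 -0.00293678  0.05140732]
217 217 tilt deg x,y [-0.8 -1.9] inward -2.1 side 0.1 foot z lo 0.16001121862476592
tube du/dv -0.08214285714285546 vertical -0.08813559322033976 diff deg 0.3408865142889009
cam right axis [-0.65 -0.76  0.01]
```

```bash
python3 -c "
from h import *
print(workorder.job_done())"
```

```text
the job is handed in; nothing more can be done
None
```

The sample tube is out of the rotor and held cap up, within about 2° of upright, with its foot about 8 cm above the rim. I handed the job in at about 14 s; the balance tube was in its sleeve when last seen, and I noticed nothing else on the bench moved.

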